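# Shut a slide carrier and hold it flush on a sloped slide reader

## Task

Press the orange cover of the slide carrier down on the worktop until its latch keeps it shut by itself, and take the fingers off. Then lift the carrier by its blue grip, tilt it to match the sloped black face of the slide reader and press its underside gently flush on that face, square inside the white corner marks, with the glass slide over the green window and the grip at the lower edge. Finish while still holding it pressed flush there; leave the other things on the bench where they are.

Things in the scene. Friction and masses are not known exactly. Their poses are not given: they have to be found in the camera images.
- slide_carrier: Loose slide carrier, 0.2 kg: aluminium frame 72 (x) x 92 (y) x 6 mm, flat on the worktop, holding a glass slide (fixed in it). Origin: centre of its underside (plane z = 0). At the middle of its -x side stands the blue grip block, 19 (x) x 24 (y) mm, z = 6 to 41 mm, centred at x = -26.5. Cover over the +x part. Starts with the grip towards the robot, yaw within 0.4 rad.
- carrier_grip (a point): In the blue grip block, 34 mm above the carrier's underside, 7 mm below the block's top: place for the point between the pads. Axes as the carrier's. Grip across the 24 mm (fingers close along carrier y), fingertips at or above z = 14 mm to clear the cover.
- carrier_slide (a point): On the carrier's underside below the middle of the glass slide, 10 mm to +x of the carrier's origin; axes as the carrier's.
- carrier_cover (a joint): Cover angle, rad: 0 shut, 1.2 fully open; starts 0.5 to 0.9 open, leaning up and away from the grip. A weak spring lifts it; in the last 0.2 rad a lug at its free edge must be pushed past a spring nose in the grip block, which then keeps it shut (under 0.04). Pressing straight down with closed fingers at carrier x = +5, y = 0 mm takes 5 to 10 N and clears the grip.
- cover_edge (a point): On the top of the orange cover (40 x 74 x 4 mm frame, clear pane, smooth plastic), middle of its free edge, 42 mm from the hinge. The hinge runs along carrier y at x = +31, z = 9 mm. Shut, the cover reaches x = -11 mm and its top is at z = 12 mm.
- reader_window (a point): Centre of the 30 x 80 mm green window, on the surface of the reader's flat black face (104 x 128 mm), about 95 mm above the worktop. z: outward normal; y: level; x: up the slope, away from the robot. The face slopes down to the robot by 0.30 to 0.60 rad, clamped stiff. carrier_slide belongs on this point, axes parallel; white corner marks show the carrier's 72 x 92 mm place. Smooth, no ledge.
- label_tape: Bystander: beige roll of tape, 100 mm across, 25 mm high.
- tally_counter: Bystander: grey hand tally counter, 38x92x34 mm.
- strip_holder: Bystander: white strip holder, 52x90x34 mm.
- well_plate_b: Bystander: white 96-well plate, 86x128x14 mm.

How it is judged (in metres and radians):
On the way, in this order (a step that is already met when the one before it is completed fails the run):
1. the cover is latched shut by itself, fingers off, while the carrier lies on the worktop (value of joint carrier_cover below 0.05 rad and height (world z) of slide_carrier below 0.006 m and contact force between each of the arm, the fingers and slide_carrier below 0.1 N), for 0.3 s.
2. the shut carrier is lifted clear of the worktop (value of joint carrier_cover below 0.05 rad and height (world z) of slide_carrier above 0.03 m), for 0.2 s.
At the end, for the whole second after the job is handed in: Still held by the gripper at rest: cover latched (under 0.05 rad), underside flush on the reader face (parallel within 0.035 rad, within 1.5 mm, pressed with 1 to 25 N), slide within 8 mm of the window centre each way, squared within 0.12 rad, grip at the lower edge (value of joint carrier_cover below 0.05 rad and angle between the z axis of carrier_slide and the z axis of reader_window, either way round below 0.035 rad and angle between the x axis of carrier_slide and the x axis of reader_window, either way round below 0.12 rad and x of carrier_slide in the frame of reader_window between -0.008 and 0.008 m and y of carrier_slide in the frame of reader_window between -0.008 and 0.008 m and z of carrier_slide in the frame of reader_window between -0.002 and 0.0015 m and x of carrier_grip in the frame of reader_window below -0.015 m and z of carrier_grip in the frame of reader_window above 0.02 m and contact force between slide_carrier and reader between 1 and 25 N and contact force between the fingers and slide_carrier above 2 N and linear speed of slide_carrier below 0.02 m/s); the arm keeps its last pose, push and grip.
It fails at once if a bystander is pushed more than 20 mm (distance of any of label_tape, tally_counter, strip_holder, well_plate_b from where it was at the start of the episode above 0.02 m).
It fails at once if the carrier is pressed on the reader with more than 50 N (contact force between slide_carrier and reader above 50 N).
It also fails if it takes over 48 s, if anything falls off the work surface, if the arm or the gripper's body presses on something with over 40 N, if the wrist force passes 120 N, or if a joint passes its speed limit or range.

## Robot

A 6-joint arm with a two-finger parallel gripper is mounted at the origin on a cart in front of the work surface, level with it; the furniture and walls round the work are solid. World frame = base frame: x ahead of the robot, y to its left, z up, the work surface at z = 0. Lengths are in m, angles in degrees, forces in N, time in s.
With the tool pointing down it reaches from about 0.3 to 0.75 m from the base axis. Payload 8.5 kg.
Tool frame: the origin (TCP) lies at the very end of the fingers, on their centre line; the grasp point (between the pads) lies 19 mm behind it (env.hold_point_z is the distance from the TCP to the grasp point, in m); z points along the fingers, y is the line along which they close (so a half turn about z gives the same grasp; the last joint's range is limited). The gripper opens to 85 mm and grips with 20 to 120 N. Pads are 22 mm wide; open, the fingers measure 114 mm over their backs; the gripper's body (76 mm by 85 mm) begins 54 mm behind the grasp point. The pads swing forward as they close: fully open they stand 13 mm farther back than shut.
Start: joints at [61.347, 21.807, 74.336, -0, 83.858, -12.336], TCP at [0.155, 0.528, 0.231] pointing down, gripper open.
Joint ranges: [-178.18, 178.18], [-50.72, 133.34], [12.68, 142.11], [-81.47, 261.47], [9.98, 163.14], [-165.26, 165.26]. Speed limits (degrees/s): [136.94, 136.94, 180, 180, 180, 180].

## Interface

Orientations are given as a 3x3 rotation matrix whose columns are the frame's x, y, z axes.
In Python, from rig import env, optics gives the robot as it stands.
- The arm moves only by the shell command python3 -m jog 'ROWS' [OPENING] [FORCE]. ROWS is JSON, a list of rows, each an object with "linear": the shift along the tool's x, y, z in units of 40 mm (1.0 is 40 mm), a list of three; "roll": the turn about the tool's z in units of 5 degrees (1.0 is 5 degrees). A call has 1 to 12 rows; each row shifts and turns the commanded pose from where the row before left it, along the tool's axes as they then stand; what a row does not reach is not made up. A row lasts 1/12 s, in which the tool goes at most 41.7 mm and 7.16 degrees, less where a joint would pass 70% of its speed; a pose out of reach is approached as far as the arm can. A call is refused whole if a number of a shift passes 1 or a number of a turn 1, either way. A call with a gripper value outside its range is refused whole. OPENING is the opening, from -1 (shut) to 1 (fully open), set as the call begins (- or left out, the last holds). The fingers move at their own pace and stop on an object; FORCE is the grip in N (left out, the last holds). Time passes only in rows, so rows that do not move let the fingers close. It gives the time, the measured TCP pose, the force, the opening and the grip force at its end, in the units of the state.
- env.observe(): the state, without advancing time (a new reading comes with each control period).
- optics.get_image(name): name is "side" or "top"; returns the picture (480x640x3 uint8, red, green, blue); there is no depth.
- optics.calibration(name): a dict with "fov_y" (degrees; the focal length in pixels is half the picture's height over the tangent of half this angle, whatever the lens; pixels are square), "cx", "cy" (the principal point, pixels), "T" (4x4, takes a point from camera to world coordinates). Camera axes: x right, y down, z forward; pixel columns grow to the right and rows downward; lengths in m; the calibration is good to about 2 mm. A picture is of the moment at which its call begins. calibration takes no time and is no camera call.
- env.close_job(): hands the job in; it is judged then, once.
The state is a dict: "time_s": time; "q": joint angles; "qvel": joint speeds; "joint_efforts": joint torques, N m; "position": TCP position; "tool_rot": TCP orientation; "ft_force": force on the tool from outside, world axes, zero at the start; "wrist_torque": the same for the moment, N m; "grip_width": finger opening in m; "gripper_force": force on a finger pad.
Only numpy, scipy, OpenCV 4.12 (cv2) and the standard library are available. Lean on these libraries where they do the work, as an engineer would, in place of code of your own. Each camera call takes 0.05 s, during which the arm holds its last target. There are 200 camera calls.

## Working session

There is one attempt and no reset: what is moved stays moved. The work goes in short steps, Python scripts to look and compute and a shell command to move; the robot and the scene stay as the last step left them, time stands still between calls to the robot, and variables do not carry over. Pictures are saved under pics/ and viewed, at most 10 in all, crops included, and the job is handed in when it is done.

```bash
ls; mkdir -p pics
python3 - <<'E'
from rig import env, optics
import cv2,numpy as np
for n in("side","top"):
    c=optics.calibration(n);print(n,c["fov_y"],c["cx"],c["cy"],np.round(c["T"],4).tolist(), [k for k in c])
    im=optics.get_image(n);cv2.imwrite(f"pics/{n}0.png",im[:,:,::-1])
s=env.observe();print(s)
E
```

```text
pics
side 52.81337957435232 319.82028932183715 250.6895534722365 [[0.84, -0.3187, 0.4392, 0.1064], [-0.5423, -0.5204, 0.6596, -0.6858], [0.0184, -0.7922, -0.61, 0.5959], [0.0, 0.0, 0.0, 1.0]] ['fov_y', 'cx', 'cy', 'T']
top 45.41172924798639 324.1168628580407 232.8451052032891 [[-0.0069, -0.9995, 0.0302, 0.4443], [-0.9998, 0.0063, -0.0191, -0.1282], [0.0189, -0.0304, -0.9994, 1.1353], [0.0, 0.0, 0.0, 1.0]] ['fov_y', 'cx', 'cy', 'T']
{'time_s': 0.1, 'q': array([ 6.13478038e+01,  2.18364246e+01,  7.43779121e+01,  3.62939215e-04,
        8.38574178e+01, -1.23369428e+01]), 'qvel': array([-0.0597894 , -0.08918962, -0.2974375 ,  0.03921026, -0.0321687 ,
       -0.00427561]), 'joint_efforts': array([ 2.36683882e-03, -4.49219728e+01, -2.31656635e+01, -2.67667674e-04,
        3.63737359e-03, -2.93950984e-05]), 'position': array([0.15439551, 0.52762325, 0.23079484]), 'tool_rot': array([[-9.59730264e-01,  2.80922503e-01, -6.06018693e-04],
       [ 2.80923023e-01,  9.59729677e-01, -1.09597665e-03],
       [ 2.73729623e-04, -1.22208656e-03, -9.99999216e-01]]), 'ft_force': array([ 0.7258742 ,  0.59449669, -0.39377706]), 'wrist_torque': array([-0.03819806, -0.0517299 ,  0.02520717]), 'gripper_force': 0.0, 'grip_width': 0.08544656271750897}
```

View pics/side0.png

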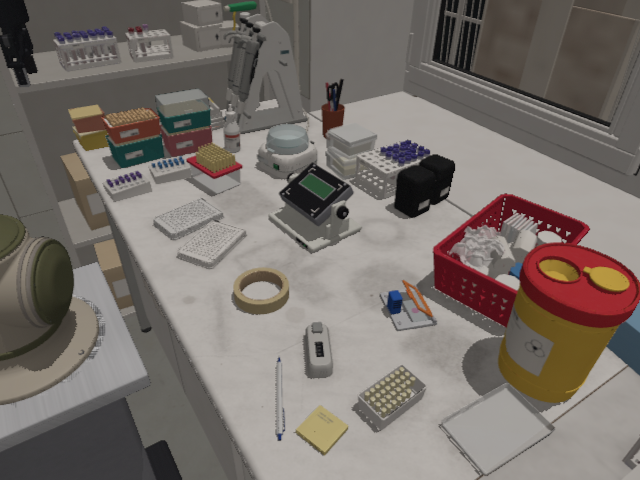

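View pics/top0.png

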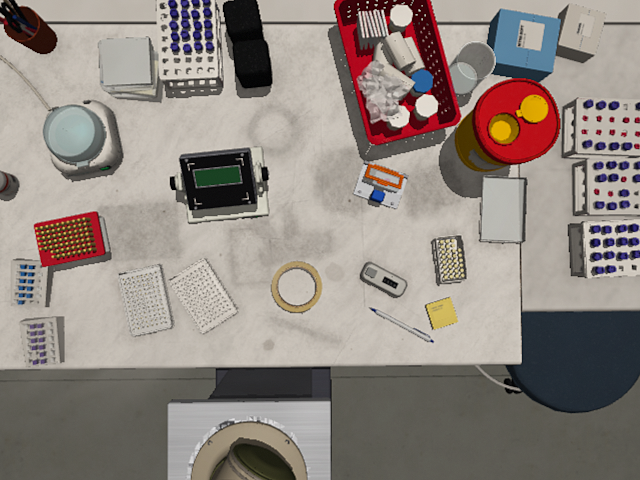

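Run:
```python
import cv2,numpy as np
s=cv2.imread("pics/side0.png");t=cv2.imread("pics/top0.png")
def c(im,x,y,w,h,k):return cv2.resize(im[y:y+h,x:x+w],None,fx=k,fy=k,interpolation=cv2.INTER_CUBIC)
cv2.imwrite("pics/car.png",np.hstack([c(t,345,155,66,60,6),c(s,375,275,66,60,6)]))
cv2.imwrite("pics/rd.png",np.hstack([c(t,165,135,112,100,3.5),c(s,268,150,112,100,3.5)]))
```

```text
(no output)
```

View pics/car.png

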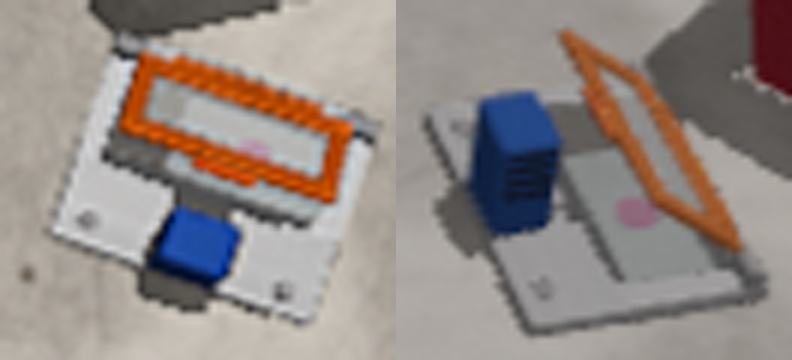

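View pics/rd.png

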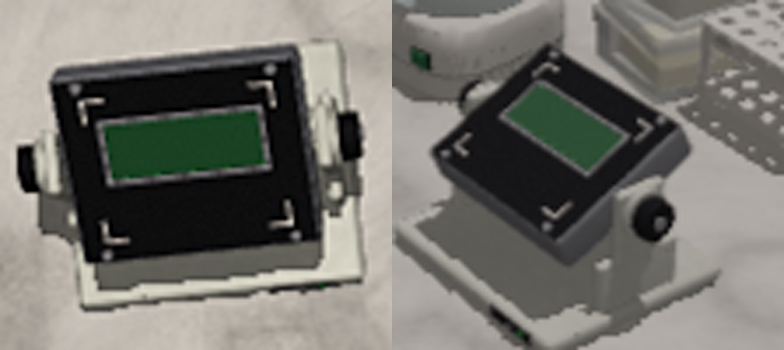

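```bash
cat > h.py <<'E'
import numpy as np
from rig import env,optics
from scipy.optimize import least_squares
from scipy.spatial.transform import Rotation as R
def proj(n,P):
    c=optics.calibration(n);T=np.array(c["T"]);f=240/np.tan(np.radians(c["fov_y"]/2))
    p=(np.atleast_2d(P)-T[:3,3])@T[:3,:3]
    return p[:,:2]/p[:,2:]*f+[c["cx"],c["cy"]]
E
python3 - <<'E'
from h import *
mm=1e-3
C=np.array([[-36,46,6],[-36,-46,6],[36,-46,6],[36,46,6]])*mm
G=np.array([[-36,12,41],[-36,-12,41],[-17,-12,41],[-17,12,41]])*mm
tc=np.array([[52,232],[308,322],[375,135],[118,45]])/6+[345,155]
sc=np.array([[29,108],[134,324],[369,286]])/6+[375,275]
sg=np.array([[84,97],[109,130],[164,122],[137,92]])/6+[375,275]
def car(p): return lambda X: X@R.from_rotvec([0,0,p[2]]).as_matrix().T+[p[0],p[1],p[3]]
def res(p):
    f=car(p); return np.r_[proj("top",f(C))-tc,proj("side",f(C[:3]))-sc,proj("side",f(G))-sg].ravel()
r=least_squares(res,[.5,-.23,-.2,0],loss="soft_l1");print("car",r.x.round(4));print(r.fun.reshape(-1,2).round(1).tolist())
f=car(r.x);print("predicted grip top in top crop",((proj("top",f(G))-[345,155])*6).round().tolist())
# cover angle
h=lambda a,y:f(np.array([[31-42*np.cos(a)-3*np.sin(a),y,9+42*np.sin(a)+3*np.cos(a)]])*mm)
for a in(.5,.6,.7,.8,.9):print(a,((proj("top",h(a,0))-[345,155])*6).round(),((proj("side",h(a,37))-[375,275])*6+[396,0]).round())
# reader
tw=np.array([[103,125],[262,107],[272,168],[108,182]])/3.5+[165,135]
tm=np.array([[78,102],[275,80],[293,228],[103,244]])/3.5+[165,135]
sw=np.array([[505,98],[533,82],[628,133],[590,173]])-[392,0]
sw=np.array([[138,80],[236,133],[196,173],[111,98]])/3.5+[268,150]
sm=np.array([[158,54],[263,125],[163,220],[62,148]])/3.5+[268,150]
S=np.array([[1,1],[1,-1],[-1,-1],[-1,1]])
def rd(p):
    M=R.from_euler("ZY",[p[3],-p[4]]).as_matrix()
    w=np.c_[S*[p[5],p[6]],0*S[:,0]]; m=np.c_[S*[p[7],p[8]]+[-.01,0],0*S[:,0]]
    return w@M.T+p[:3],m@M.T+p[:3]
def rr(p):
    w,m=rd(p);return np.r_[proj("top",w)-tw,proj("top",m)-tm,proj("side",w)-sw,proj("side",m)-sm].ravel()
r=least_squares(rr,[.53,.06,.095,.1,.45,.015,.04,.036,.046],loss="soft_l1",x_scale=.01)
print("reader",r.x.round(4));print(r.fun.reshape(-1,2).round(1).tolist())
E
```

```text
car [ 5.741e-01 -2.627e-01 -3.431e-01 -5.000e-04]
[[-0.7, -0.0], [0.5, 0.4], [1.1, -2.7], [0.2, -3.1], [-0.8, -0.5], [-0.4, 0.3], [0.6, -0.1], [-1.6, -0.6], [-1.0, 3.4], [0.6, 3.1], [0.0, -1.4]]
predicted grip top in top crop [[156.0, 256.0], [226.0, 281.0], [246.0, 225.0], [175.0, 200.0]]
0.5 [[217. 187.]] [[531.  47.]]
0.6 [[220. 180.]] [[538.  37.]]
0.7 [[224. 173.]] [[547.  28.]]
0.8 [[227. 164.]] [[556.  19.]]
0.9 [[231. 154.]] [[567.  11.]]
reader [0.5793 0.0431 0.0966 0.09   0.4911 0.0155 0.0423 0.0405 0.0504]
[[-1.1, -0.2], [0.5, 0.5], [0.0, -0.9], [0.5, -0.5], [0.0, -1.1], [0.1, -0.1], [1.0, -0.8], [0.9, -0.2], [1.8, -0.7], [-0.8, 0.6], [-0.3, -0.3], [-0.9, 4.0], [-1.2, 0.5], [-0.7, -0.5], [-0.7, 0.0], [-1.0, -0.6]]
```

Run:
```python
from h import *
import cv2
mm=1e-3
p=[.5741,-.2627,-.3431]
f=lambda X:(np.array(X)*mm)@R.from_rotvec([0,0,p[2]]).as_matrix().T+[p[0],p[1],0]
q=lambda a,b,c,d,z:[[a,c,z],[a,d,z],[b,d,z],[b,c,z]]
im=[]
for n,o in(("top",(345,155)),("side",(375,275))):
    I=cv2.imread(f"pics/{n}0.png")[o[1]:o[1]+60,o[0]:o[0]+66];I=cv2.resize(I,None,fx=6,fy=6,interpolation=cv2.INTER_NEAREST)
    for Q,c in((q(-36,36,-46,46,6),(0,255,255)),(q(-36,36,-46,46,0),(0,128,128)),(q(-36,-17,-12,12,6),(0,255,0)),(q(-36,-17,-12,12,41),(255,255,0))):
        u=((proj(n,f(Q))-o+.5)*6).astype(int);cv2.polylines(I,[u],True,c,1)
    im.append(I)
cv2.imwrite("pics/ov.png",np.hstack(im))
```

```text
(no output)
```

View pics/ov.png

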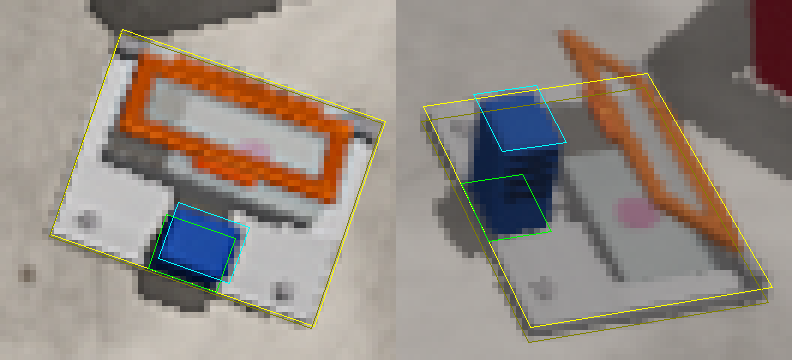

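```bash
cat > go.py <<'E'
import sys
from h import *
# prints tool-axis shift (units of 40 mm) to world target x y z, and roll units to carrier-y heading
s=env.observe();T=s["tool_rot"];t=np.array([float(v) for v in sys.argv[1:4]])
print("t",s["time_s"],"pos",s["position"].round(4),"yaw_y",np.degrees(np.arctan2(T[1,1],T[0,1])).round(2),"tilt",T[:,2].round(3),"F",s["ft_force"].round(1))
print("shift units",((t-s["position"])@T/.04).round(3))
E
python3 -m jog '[{"linear":[0,0,0],"roll":0.67},{"linear":[-0.72,-0.66,0],"roll":0},{"linear":[-0.72,-0.66,0],"roll":0},{"linear":[-0.72,-0.66,0],"roll":0},{"linear":[-0.72,-0.66,0],"roll":0},{"linear":[-0.72,-0.66,0],"roll":0},{"linear":[-0.72,-0.66,0],"roll":0},{"linear":[-0.72,-0.66,0],"roll":0},{"linear":[-0.72,-0.66,0],"roll":0},{"linear":[-0.72,-0.66,0],"roll":0},{"linear":[-0.72,-0.66,0],"roll":0}]' -1 20; python3 go.py .5786 -.264 .08
```

```text
time_s: 1.02
position: [0.3371, 0.1805, 0.2313]
tool_rot: [[-0.942, 0.336, -0.0], [0.336, 0.942, 0.0], [0.0, 0.0, -1.0]]
ft_force: [1.1, 1.2, 0.5]
grip_width: -0.0004
gripper_force: 0.0
t 1.0167 pos [0.3371 0.1805 0.2313] yaw_y 70.34 tilt [-0.  0. -1.] F [1.1 1.2 0.5]
shift units [-9.425 -8.434  3.782]
```

```bash
python3 -m jog '[{"linear":[-0.72,-0.65,0],"roll":0},{"linear":[-0.72,-0.65,0],"roll":0},{"linear":[-0.72,-0.65,0],"roll":0},{"linear":[-0.72,-0.65,0],"roll":0},{"linear":[-0.72,-0.65,0],"roll":0},{"linear":[-0.72,-0.65,0],"roll":0},{"linear":[-0.72,-0.65,0],"roll":0},{"linear":[-0.72,-0.65,0],"roll":0},{"linear":[-0.72,-0.65,0],"roll":0},{"linear":[-0.72,-0.65,0],"roll":0},{"linear":[-0.72,-0.65,0],"roll":0},{"linear":[0,0,0],"roll":0}]'; python3 go.py .5786 -.264 .08
```

```text
time_s: 2.02
position: [0.5407, -0.1991, 0.2297]
tool_rot: [[-0.94, 0.341, -0.001], [0.341, 0.94, -0.001], [0.0, -0.001, -1.0]]
ft_force: [-1.6, 0.2, -0.2]
grip_width: 0.0002
gripper_force: 0.0
t 2.0167 pos [ 0.5407 -0.1991  0.2297] yaw_y 70.09 tilt [-0.001 -0.001 -1.   ] F [-1.6  0.2 -0.2]
shift units [-1.445 -1.198  3.742]
```

```bash
python3 -m jog '[{"linear":[-0.72,-0.6,0.3],"roll":0},{"linear":[-0.72,-0.6,0.3],"roll":0},{"linear":[0,0,0.8],"roll":0},{"linear":[0,0,0.8],"roll":0},{"linear":[0,0,0.8],"roll":0},{"linear":[0,0,0.5],"roll":0},{"linear":[0,0,0],"roll":0},{"linear":[0,0,0],"roll":0}]'; python3 go.py .5786 -.264 .012
```

```text
time_s: 2.68
position: [0.5768, -0.2579, 0.091]
tool_rot: [[-0.942, 0.336, -0.002], [0.336, 0.942, 0.001], [0.002, 0.0, -1.0]]
ft_force: [0.4, 1.0, 0.6]
grip_width: 0.0002
gripper_force: 0.0
t 2.6833 pos [ 0.5768 -0.2579  0.091 ] yaw_y 70.34 tilt [-0.002  0.001 -1.   ] F [0.4 1.  0.6]
shift units [-0.096 -0.129  1.974]
```

```bash
python3 -m jog '[{"linear":[-0.1,-0.13,0.2],"roll":0},{"linear":[0,0,0.3],"roll":0},{"linear":[0,0,0.2],"roll":0},{"linear":[0,0,0.2],"roll":0},{"linear":[0,0,0.2],"roll":0},{"linear":[0,0,0.2],"roll":0},{"linear":[0,0,0.2],"roll":0},{"linear":[0,0,0.15],"roll":0},{"linear":[0,0,0.1],"roll":0},{"linear":[0,0,0.05],"roll":0},{"linear":[0,0,0],"roll":0}]'; python3 go.py .5786 -.264 .012;python3 -m jog '[{"linear":[0,0,0.06],"roll":0},{"linear":[0,0,0.06],"roll":0},{"linear":[0,0,0.03],"roll":0},{"linear":[0,0,0],"roll":0}]'; python3 go.py .5786 -.264 .012
```

```text
time_s: 3.6
position: [0.579, -0.2645, 0.019]
tool_rot: [[-0.942, 0.337, -0.0], [0.337, 0.942, 0.0], [0.0, 0.0, -1.0]]
ft_force: [-0.5, -0.2, -0.3]
grip_width: -0.0001
gripper_force: 0.1
t 3.6 pos [ 0.579  -0.2645  0.019 ] yaw_y 70.33 tilt [-0.  0. -1.] F [-0.5 -0.2 -0.3]
shift units [0.013 0.007 0.175]
time_s: 3.93
position: [0.5791, -0.2646, 0.0134]
tool_rot: [[-0.942, 0.337, 0.0], [0.337, 0.942, -0.0], [-0.0, -0.0, -1.0]]
ft_force: [0.1, -0.0, 0.6]
grip_width: -0.0002
gripper_force: 0.5
t 3.9333 pos [ 0.5791 -0.2646  0.0134] yaw_y 70.33 tilt [ 0. -0. -1.] F [ 0.1 -0.   0.6]
shift units [0.016 0.009 0.034]
```

```bash
python3 -m jog '[{"linear":[0,0,0.03],"roll":0},{"linear":[0,0,0.02],"roll":0},{"linear":[0,0,0],"roll":0}]'; python3 -m jog '[{"linear":[0,0,0.03],"roll":0},{"linear":[0,0,0.02],"roll":0},{"linear":[0,0,0],"roll":0}]'
```

```text
time_s: 4.18
position: [0.5791, -0.2646, 0.012]
tool_rot: [[-0.942, 0.337, 0.001], [0.337, 0.942, -0.0], [-0.001, -0.0, -1.0]]
ft_force: [-1.7, 0.6, 7.2]
grip_width: -0.0001
gripper_force: 3.1
time_s: 4.43
position: [0.5792, -0.2646, 0.0117]
tool_rot: [[-0.942, 0.336, 0.001], [0.336, 0.942, -0.001], [-0.001, -0.001, -1.0]]
ft_force: [-6.4, 2.7, 18.7]
grip_width: -0.0003
gripper_force: 9.7
```

```bash
python3 -m jog '[{"linear":[0,0,-0.2],"roll":0},{"linear":[0,0,-0.6],"roll":0},{"linear":[0,0,-0.9],"roll":0},{"linear":[0,0,-0.9],"roll":0},{"linear":[0,0,0],"roll":0},{"linear":[0,0,0],"roll":0}]' 1 30
python3 - <<'E'
from h import *
import cv2
im=[]
for n,o in(("top",(345,155)),("side",(375,275))):
    I=optics.get_image(n)[o[1]:o[1]+60,o[0]:o[0]+66,::-1];im.append(cv2.resize(I,None,fx=6,fy=6))
cv2.imwrite("pics/c2.png",np.hstack(im))
E
python3 go.py .547 -.2535 .1
```

```text
time_s: 4.93
position: [0.5798, -0.2649, 0.1153]
tool_rot: [[-0.942, 0.336, 0.004], [0.336, 0.942, -0.002], [-0.004, -0.001, -1.0]]
ft_force: [1.2, 0.2, -0.6]
grip_width: 0.0719
gripper_force: 0.0
t 5.0333 pos [ 0.5786 -0.2641  0.1123] yaw_y 70.33 tilt [-0.001  0.001 -1.   ] F [-1.1 -1.  -0.1]
shift units [ 0.832 -0.016  0.308]
```

View pics/c2.png

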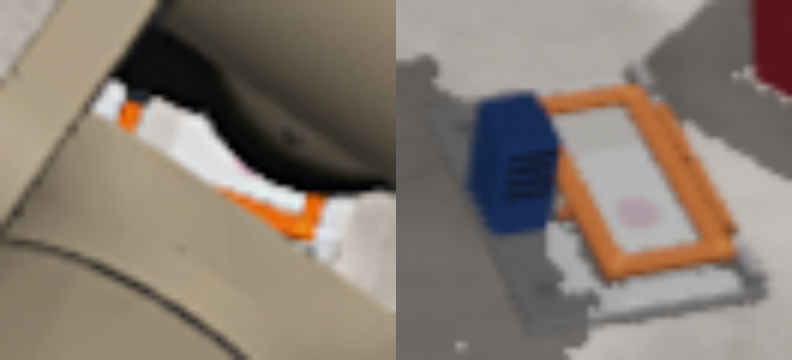

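```bash
python3 -m jog '[{"linear":[0.4,0,0],"roll":0},{"linear":[0.41,-0.02,0.3],"roll":0},{"linear":[0,0,0.5],"roll":0},{"linear":[0,0,0.5],"roll":0},{"linear":[0,0,0.5],"roll":0},{"linear":[0,0,0.4],"roll":0},{"linear":[0,0,0.2],"roll":0},{"linear":[0,0,0],"roll":0},{"linear":[0,0,0],"roll":0}]'; python3 go.py .548 -.2531 .016
```

```text
time_s: 5.78
position: [0.5481, -0.2542, 0.0168]
tool_rot: [[-0.942, 0.337, -0.001], [0.337, 0.942, 0.001], [0.001, 0.0, -1.0]]
ft_force: [-0.0, 0.4, -0.5]
grip_width: 0.0854
gripper_force: 0.0
t 5.7833 pos [ 0.5481 -0.2542  0.0168] yaw_y 70.33 tilt [-0.001  0.001 -1.   ] F [-0.   0.4 -0.5]
shift units [0.011 0.026 0.021]
```

```bash
python3 -m jog '[{"linear":[0,0.03,0],"roll":0},{"linear":[0,0,0],"roll":0},{"linear":[0,0,0],"roll":0},{"linear":[0,0,0],"roll":0},{"linear":[0,0,0],"roll":0},{"linear":[0,0,0],"roll":0},{"linear":[0,0,0],"roll":0},{"linear":[0,0,0],"roll":0},{"linear":[0,0,0],"roll":0},{"linear":[0,0,0],"roll":0}]' -1 30; python3 go.py .548 -.2531 .2
```

```text
time_s: 6.62
position: [0.5488, -0.2533, 0.0178]
tool_rot: [[-0.942, 0.337, 0.001], [0.337, 0.942, -0.0], [-0.001, -0.0, -1.0]]
ft_force: [-1.3, 1.0, 5.7]
grip_width: 0.0235
gripper_force: 31.0
t 6.6167 pos [ 0.5488 -0.2533  0.0178] yaw_y 70.34 tilt [ 0.001 -0.    -1.   ] F [-1.3  1.   5.7]
shift units [ 1.800e-02 -4.000e-03 -4.554e+00]
```

```bash
python3 -m jog '[{"linear":[0,0,-0.1],"roll":0},{"linear":[0,0,-0.3],"roll":0},{"linear":[0,0,-0.5],"roll":0},{"linear":[0,0,-0.5],"roll":0},{"linear":[0,0,-0.5],"roll":0},{"linear":[0,0,-0.5],"roll":0},{"linear":[0,0,-0.5],"roll":0},{"linear":[0,0,-0.5],"roll":0},{"linear":[0,0,-0.5],"roll":0},{"linear":[0,0,-0.4],"roll":0},{"linear":[0,0,-0.1],"roll":0},{"linear":[0,0,0],"roll":0}]'
python3 - <<'E'
from h import *
import cv2
I=optics.get_image("side")
s=env.observe();print(s["position"],s["ft_force"])
u=proj("side",s["position"])[0].astype(int);print(u)
x,y=u-[50,45]
cv2.imwrite("pics/c3.png",cv2.resize(I[y:y+90,x:x+110,::-1],None,fx=6,fy=6))
E
```

```text
time_s: 7.62
position: [0.5487, -0.2532, 0.1938]
tool_rot: [[-0.942, 0.337, 0.001], [0.337, 0.942, -0.001], [-0.001, -0.0, -1.0]]
ft_force: [-0.2, 0.0, -2.6]
grip_width: 0.0235
gripper_force: 30.1
[ 0.54835858 -0.25298668  0.19255941] [ 0.61260219  0.46218774 -3.25349436]
[405 219]
```

View pics/c3.png

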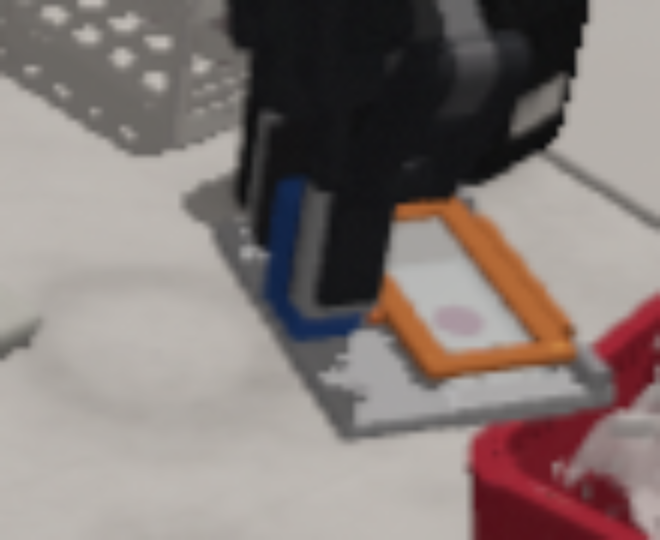

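```bash
python3 -m jog '[{"linear":[0,0,0],"roll":-0.5},{"linear":[0,0,0],"roll":-0.9},{"linear":[0,0,0],"roll":-0.9},{"linear":[0,0,0],"roll":-0.9},{"linear":[0,0,0],"roll":-0.9},{"linear":[0,0,0],"roll":-0.6},{"linear":[0,0,0],"roll":-0.26},{"linear":[0,0,0],"roll":0}]'; python3 go.py .5437 .0398 .193
```

```text
time_s: 8.33
position: [0.5483, -0.2529, 0.1919]
tool_rot: [[-0.996, -0.089, -0.002], [-0.089, 0.996, 0.001], [0.002, 0.002, -1.0]]
ft_force: [0.2, -0.4, -2.7]
grip_width: 0.0235
gripper_force: 30.0
t 8.3333 pos [ 0.5483 -0.2529  0.1919] yaw_y 95.13 tilt [-0.002  0.001 -1.   ] F [ 0.2 -0.4 -2.7]
shift units [-0.541  7.299 -0.016]
```

```bash
python3 -m jog '[{"linear":[-0.04,0.3,0],"roll":0},{"linear":[-0.05,0.6,0],"roll":0},{"linear":[-0.05,0.8,0],"roll":0},{"linear":[-0.05,0.8,0],"roll":0},{"linear":[-0.05,0.8,0],"roll":0},{"linear":[-0.05,0.8,0],"roll":0},{"linear":[-0.05,0.8,0],"roll":0},{"linear":[-0.05,0.8,0],"roll":0},{"linear":[-0.05,0.8,0],"roll":0},{"linear":[-0.05,0.5,0],"roll":0},{"linear":[-0.05,0.3,0],"roll":0},{"linear":[0,0,0],"roll":0}]';python3 -m jog '[{"linear":[0,0,0],"roll":0},{"linear":[0,0,0],"roll":0}]' ; python3 go.py .5437 .0398 .145
```

```text
time_s: 9.33
position: [0.5437, 0.042, 0.1932]
tool_rot: [[-0.996, -0.092, -0.0], [-0.092, 0.996, 0.001], [0.0, 0.001, -1.0]]
ft_force: [-1.1, -0.7, -2.8]
grip_width: 0.0235
gripper_force: 30.1
time_s: 9.5
position: [0.5441, 0.0387, 0.1932]
tool_rot: [[-0.996, -0.088, -0.0], [-0.088, 0.996, -0.0], [0.0, -0.0, -1.0]]
ft_force: [-0.1, 1.0, -3.2]
grip_width: 0.0235
gripper_force: 30.1
t 9.5 pos [0.5441 0.0387 0.1932] yaw_y 95.07 tilt [-0. -0. -1.] F [-0.1  1.  -3.2]
shift units [0.007 0.028 1.204]
```

```bash
python3 -m jog '[{"linear":[0,0.03,0.3],"roll":0},{"linear":[0,0,0.4],"roll":0},{"linear":[0,0,0.4],"roll":0},{"linear":[0,0,0.3],"roll":0},{"linear":[0,0,0.05],"roll":0},{"linear":[0,0,0],"roll":0}]' -1 24;python3 -m jog '[{"linear":[0,0,0.05],"roll":0},{"linear":[0,0,0.05],"roll":0},{"linear":[0,0,0],"roll":0}]'; python3 go.py .5297 .0385 .093
```

```text
time_s: 10.0
position: [0.5438, 0.0398, 0.1348]
tool_rot: [[-0.996, -0.088, -0.001], [-0.088, 0.996, 0.0], [0.001, 0.0, -1.0]]
ft_force: [0.4, 0.5, -2.1]
grip_width: 0.0233
gripper_force: 30.0
time_s: 10.25
position: [0.5441, 0.0406, 0.1316]
tool_rot: [[-0.996, -0.089, 0.001], [-0.089, 0.996, -0.0], [-0.001, -0.0, -1.0]]
ft_force: [0.3, 0.1, -2.8]
grip_width: 0.0231
gripper_force: 30.0
t 10.25 pos [0.5441 0.0406 0.1316] yaw_y 95.12 tilt [ 0.001 -0.    -1.   ] F [ 0.3  0.1 -2.8]
shift units [ 0.364 -0.019  0.965]
```

```bash
for i in 1 ; do python3 -m jog '[{"linear":[0.01,-0.02,0.04],"roll":0},{"linear":[0.01,0,0.04],"roll":0},{"linear":[0.01,0,0.04],"roll":0},{"linear":[0,0,0],"roll":0}]' | grep -v rot; python3 -m jog '[{"linear":[0.02,0,0.04],"roll":0},{"linear":[0.02,0,0.04],"roll":0},{"linear":[0,0,0],"roll":0}]'| grep -v rot;  done
```

```text
time_s: 10.58
position: [0.5426, 0.0399, 0.1262]
ft_force: [-0.1, 0.1, -3.2]
grip_width: 0.0235
gripper_force: 30.0
time_s: 10.83
position: [0.5413, 0.0397, 0.1236]
ft_force: [-1.1, 0.7, 0.9]
grip_width: 0.0231
gripper_force: 30.6
```

```bash
python3 -m jog '[{"linear":[0.02,0,0.05],"roll":0},{"linear":[0.02,0,0.05],"roll":0},{"linear":[0,0,0],"roll":0}]' -1 20| grep -v rot; python3 -m jog '[{"linear":[0.02,0,0.05],"roll":0},{"linear":[0.02,0,0.05],"roll":0},{"linear":[0,0,0],"roll":0}]'| grep -v rot; python3 go.py .5297 .0385 .093
```

```text
time_s: 11.08
position: [0.5394, 0.0396, 0.1193]
ft_force: [-3.4, 0.5, 4.2]
grip_width: 0.0236
gripper_force: 31.0
time_s: 11.33
position: [0.5378, 0.0395, 0.115]
ft_force: [-3.2, 1.0, 3.5]
grip_width: 0.0232
gripper_force: 31.2
t 11.3333 pos [0.5378 0.0395 0.115 ] yaw_y 95.13 tilt [-0.  0. -1.] F [-3.2  1.   3.5]
shift units [ 0.204 -0.006  0.551]
```

```bash
python3 -m jog '[{"linear":[0.02,0,0.05],"roll":0},{"linear":[0.02,0,0.05],"roll":0},{"linear":[0.02,0,0.05],"roll":0},{"linear":[0.02,0,0.05],"roll":0},{"linear":[0,0,0],"roll":0}]' | grep -v rot; python3 -m jog '[{"linear":[0.02,0,0.05],"roll":0},{"linear":[0.02,0,0.05],"roll":0},{"linear":[0.02,0,0.05],"roll":0},{"linear":[0,0,0],"roll":0}]'| grep -v rot; python3 go.py .5297 .0385 .093
python3 - <<'E'
from h import *
import cv2
I=optics.get_image("side")
cv2.imwrite("pics/c4.png",cv2.resize(I[150:250,268:380,::-1],None,fx=6,fy=6))
E
```

```text
time_s: 11.75
position: [0.5348, 0.0391, 0.1069]
ft_force: [-1.1, 0.3, 1.9]
grip_width: 0.0239
gripper_force: 31.3
time_s: 12.08
position: [0.5322, 0.0389, 0.1009]
ft_force: [-1.4, -0.6, 2.5]
grip_width: 0.0235
gripper_force: 31.4
t 12.0833 pos [0.5322 0.0389 0.1009] yaw_y 95.13 tilt [-0.001 -0.    -1.   ] F [-1.4 -0.6  2.5]
shift units [ 0.062 -0.004  0.197]
```

View pics/c4.png

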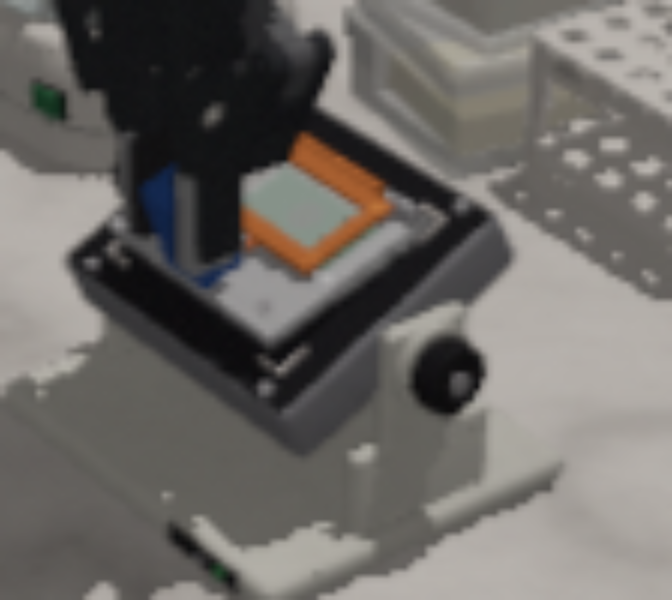

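```bash
python3 -m jog '[{"linear":[0.02,0,0.04],"roll":0},{"linear":[0.02,0,0.04],"roll":0},{"linear":[0,0,0],"roll":0}]' | grep -v rot; python3 -m jog '[{"linear":[0.01,0,0.03],"roll":0},{"linear":[0.01,0,0.03],"roll":0},{"linear":[0,0,0],"roll":0}]'| grep -v rot;  python3 go.py .5297 .0385 .093
```

```text
time_s: 12.38
position: [0.5306, 0.0388, 0.0978]
ft_force: [-2.1, -1.2, 3.1]
grip_width: 0.0232
gripper_force: 31.5
time_s: 12.63
position: [0.5299, 0.0387, 0.0955]
ft_force: [-2.3, 0.0, 2.4]
grip_width: 0.0234
gripper_force: 31.6
t 12.6333 pos [0.5299 0.0387 0.0955] yaw_y 95.13 tilt [-0.  0. -1.] F [-2.3  0.   2.4]
shift units [ 0.006 -0.005  0.063]
```

Now press along the face normal (down and slightly +world x) in small steps.

```bash
python3 -m jog '[{"linear":[-0.01,0,0.03],"roll":0},{"linear":[-0.01,0,0.03],"roll":0},{"linear":[0,0,0],"roll":0},{"linear":[0,0,0],"roll":0}]' | grep -v rot; python3 -m jog '[{"linear":[-0.01,0,0.03],"roll":0},{"linear":[0,0,0],"roll":0},{"linear":[0,0,0],"roll":0}]'| grep -v rot
```

```text
time_s: 12.97
position: [0.5302, 0.0388, 0.093]
ft_force: [-5.0, -0.8, 1.6]
grip_width: 0.0235
gripper_force: 31.6
time_s: 13.22
position: [0.5309, 0.0389, 0.092]
ft_force: [-4.4, -0.7, 2.4]
grip_width: 0.0232
gripper_force: 31.7
```

```bash
python3 -m jog '[{"linear":[-0.01,0,0.02],"roll":0},{"linear":[0,0,0],"roll":0},{"linear":[0,0,0],"roll":0}]' | grep -v rot; python3 -m jog '[{"linear":[-0.01,0,0.02],"roll":0},{"linear":[0,0,0],"roll":0},{"linear":[0,0,0],"roll":0}]'| grep -v rot
python3 - <<'E'
from h import *
import cv2
I=optics.get_image("side")
cv2.imwrite("pics/c5.png",cv2.resize(I[155:235,273:363,::-1],None,fx=7,fy=7,interpolation=cv2.INTER_CUBIC))
E
```

```text
time_s: 13.47
position: [0.5315, 0.0389, 0.0912]
ft_force: [-5.0, 0.4, 2.4]
grip_width: 0.0237
gripper_force: 31.8
time_s: 13.72
position: [0.5315, 0.0389, 0.0912]
ft_force: [-9.9, -0.4, 10.7]
grip_width: 0.0233
gripper_force: 32.9
```

View pics/c5.png

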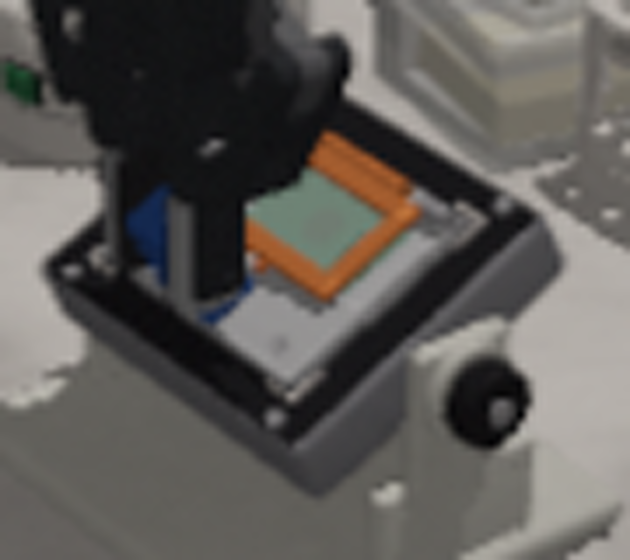

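Run:
```python
from h import *
import cv2
o=np.array([273,155]);I=optics.get_image("side")[155:235,273:363,::-1]
I=cv2.resize(I,None,fx=8,fy=7.5,interpolation=cv2.INTER_NEAREST)
I=np.ascontiguousarray(I)
M=R.from_euler("ZY",[.09,-.4911]).as_matrix();W=np.array([.5793,.0431,.0966])
S=np.array([[1,1],[1,-1],[-1,-1],[-1,1]])
for z,c in((0,(0,255,255)),(.006,(0,255,0))):
    for a,b in((.036,.046),(.0405,.0504))[:2 if z==0 else 1]:
        P=np.c_[S*[a,b]+[-.01,0],np.full(4,z)]@M.T+W
        cv2.polylines(I,[((proj("side",P)-o+.5)*[8,7.5]).astype(int)],True,c,1)
cv2.imwrite("pics/c6.png",I);s=env.observe();print(s["time_s"],s["position"],s["ft_force"],s["gripper_force"])
```

```text
13.8167 [0.5315073  0.03890496 0.09119661] [-9.1238759  -0.72455935 11.05974479] 32.86164343357086
```

View pics/c6.png

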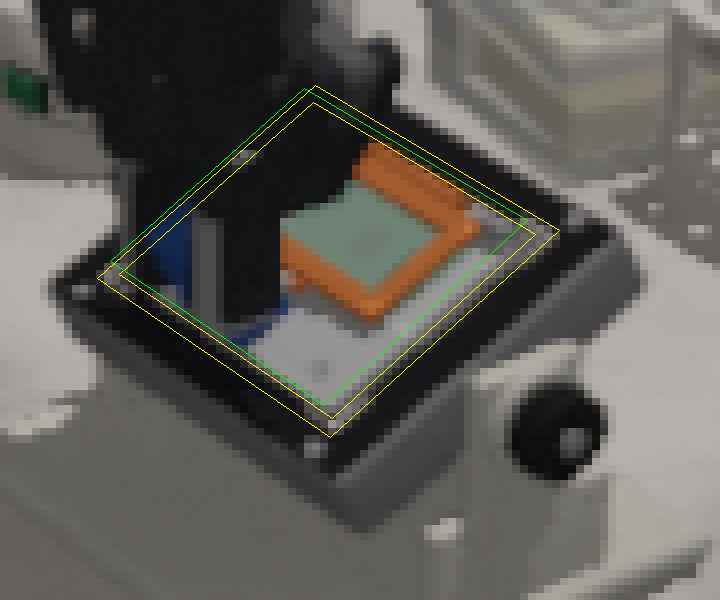

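```bash
python3 -m jog '[{"linear":[0,0,0],"roll":0},{"linear":[0,0,0],"roll":0},{"linear":[0,0,0],"roll":0},{"linear":[0,0,0],"roll":0}]'; python3 -c "
from rig import env
print(env.close_job())"
```

```text
time_s: 14.15
position: [0.5315, 0.0389, 0.0912]
tool_rot: [[-0.996, -0.09, -0.001], [-0.09, 0.996, -0.0], [0.001, -0.0, -1.0]]
ft_force: [-9.6, -0.7, 11.5]
grip_width: 0.0233
gripper_force: 32.9
the job is handed in; nothing more can be done
None
```

I latched the cover shut and handed the job in at about 14 s. The carrier was still gripped and pressed at about 16 N on the reader face, by all signs flush, and within about 2 mm of its place inside the corner marks; the hand-in gave no verdict.

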